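# Clamp a stoppered vial with coarse and fine press knobs

### The arm

A 6-joint arm with a two-finger parallel gripper is mounted at the origin on the work surface. World frame = base frame: x ahead of the robot, y to its left, z up, the work surface at z = 0. Lengths are in m, angles in degrees, forces in N, time in s.
With the tool pointing down it reaches from about 0.375 to 0.9 m from the base axis. Payload 3.1 kg.
Tool frame: the origin (TCP) lies between the finger pads; the fingertips stand 11 mm ahead of it and the grasp point (between the pads) lies 8 mm behind it; z points along the fingers, y is the direction in which the jaws open and shut (so a half turn about z gives the same grasp; the last joint's range is limited). The gripper opens to 87 mm and grips with 3 to 60 N. Pads are 19 mm wide; open, the fingers measure 117 mm over their backs; the gripper's body (75 mm by 190 mm) begins 51 mm behind the grasp point.
Start: joints at [-78.753, 30.224, 82.088, -0, 67.689, -10.227], TCP at [0.229, -0.582, 0.234] pointing down, gripper open.
Joint ranges: [-176.69, 176.69], [-43.24, 126.21], [12.49, 139.97], [-82, 262], [0, 151.66], [-163.58, 163.58]. Speed limits (degrees/s): [159.86, 159.86, 180, 180, 180, 180].

### API

Orientations are given as a 3x3 rotation matrix whose columns are the frame's x, y, z axes.
In Python, from rig import bot, vision gives the robot as it stands. The module is installed in compiled form; this text tells all that it offers.
- The arm moves only by the tool jog_arm, never from a script. Its argument "rows" is a list of rows, each an object with "dp": the shift along the tool's x, y, z in mm, a list of three; "turn": the turn, a rotation vector about the tool's x, y, z in degrees, a list of three; "grip": the opening, from 0 (shut) to 1 (fully open). A call has 1 to 10 rows; each row is the pose to reach, as a shift and turn from the pose commanded when the call began, along the tool's axes at that moment; what a row does not reach only later rows make up. A row lasts 1/10 s, in which the tool goes at most 50 mm and 8.59 degrees, less where a joint would pass 70% of its speed; a pose out of reach is approached as far as the arm can. A call with a gripper value outside its range is refused whole. The fingers move at their own pace and stop on an object; the grip force is fixed at half the most. Time passes only in rows, so rows that repeat a pose let the fingers close. It gives the time, the measured TCP pose, the force and the opening at its end, in the units of the state.
- bot.read_state(): the state, without advancing time (a new reading comes with each control period).
- vision.capture(name): name is "side" or "top"; returns (picture, depth): 384x512x3 uint8, red, green, blue; 384x512 float32, m along the optical axis (not along the pixel's ray), 0 where there is no reading.
- vision.camera_info(name): a dict with "vertical_fov" (degrees; the focal length in pixels is half the picture's height over the tangent of half this angle, whatever the lens; pixels are square), "cx", "cy" (the principal point, pixels), "k1" (the pictures are not rectified: a ray, as slopes to the right and down, at radius r is drawn at 1 + k1 r^2 times it, then the intrinsics apply), "position" and "rotation" of the camera in the world. Camera axes: x right, y down, z forward; pixel columns grow to the right and rows downward; lengths in m; the calibration is good to about 2 mm. A picture is of the moment at which its call begins. camera_info takes no time and is no camera call.
- bot.hand_in(): hands the job in, once; it reports no verdict.
The state is a dict: "time_s": time; "joint_positions": joint angles; "qvel": joint speeds; "tau": joint torques, N m; "position": TCP position; "tcp_rot": TCP orientation; "force": force on the tool from outside, world axes, zero at the start; "moment": the same for the moment, N m; "opening": opening from 0.0 (shut) to 1.0 (fully open).
Only numpy, scipy, OpenCV 4.12 (cv2) and the standard library are available. Lean on these libraries where they do the work, as an engineer would, in place of code of your own. Each camera call takes 0.05 s, during which the arm holds its last target.

### The job

Clamp the stoppered vial that stands in the little bench press: turn the wide outer knob clockwise until you feel the pad just land lightly on the stopper, then turn the small inner knob on top a quarter turn clockwise to press the stopper home, and let go with the vial still clamped. Be gentle, the glass cracks if it is pressed hard; do not push the pad itself, and leave the other things on the bench as they are.

Things in the scene. Friction and masses are not known exactly. Their poses are not given: they have to be found in the camera images.
- coarse_grip (a point): Wide outer (coarse) knob of the vial press: a black disc, 64 mm across, 22 mm high, axis vertical; this point is on the axis, half-way up its rim, about 189 mm above the bench. Grip it across the rim from above, at any yaw. Under it is a thin neck; the 56 mm square column begins 28 mm below its underside. The inner knob's top is 46 mm above this point. Place and heading of the press vary.
- coarse (a joint): Angle of the outer knob, rad: 0 at start, grows clockwise seen from above, stop at 2.2. Each rad lowers the press arm and pad 16 mm. Steady friction about 0.29 N m; stays where left. Once the pad has landed the turning moment grows by about 0.64 N m per further rad (0.016 N m for each N on the vial). The inner knob does not turn with it.
- fine_grip (a point): Small inner (fine) knob: a black cylinder 26 mm across and 22 mm high on the same axis, 35 mm above coarse_grip; this point is on the axis, half-way up. A 13 mm gap with a thin shaft separates it from the outer knob below. Gripped across from above at any yaw.
- fine (a joint): Angle of the inner knob, rad: 0 at start, grows clockwise seen from above, stop at 6.3. Each rad lowers the pad (and the outer knob with it) 1.2 mm, so a quarter turn (1.57 rad) after landing adds about 4.7 N. Friction about 0.04 N m; stays where left.
- pad: Round rubber pad, 20 mm across, under the end of the press arm, 105 mm beside the knob axis; origin at the centre of its flat underside. It hangs on a spring of 2.5 N per mm, slack until it lands; its steel stem rises out of the arm's top as it is pressed. A light landing is 1 to 8 N; the glass cracks above 17 N.
- cup (a point): Centre of the mouth of the metal cup on the press's base, straight under the pad, 52 mm above the bench. The vial, 24 mm across with a dark rubber stopper, stands loose in it on a hidden spacer whose height differs each time: the stopper's top is 14 to 26 mm below the pad at the start. That gap is not measured, so the landing must be felt.
- spare_vial: Bystander: a second stoppered vial, 24 mm across and 58 mm tall, standing on the press's base plate beside the column; origin at the centre of its foot.
- marker: Bystander: a marker pen 128 mm long, lying near the press; origin under its middle.
- tube_rack: Bystander: a rack 100 x 200 x 35 mm with small tubes; origin at the centre of its underside.
- tip_box: Bystander: a lidded pipette-tip box 88 x 123 x 80 mm; origin at the centre of its underside.
- beaker: Bystander: an open plastic beaker, 90 mm across, 110 mm high; origin at the centre of its underside.
- bottle: Bystander: a white squeeze bottle 56 mm across, 140 mm high; origin at the centre of its underside.

How it is judged (in metres and radians):
On the way, in this order (a step that is already met when the one before it is completed fails the run):
1. the outer knob alone has brought the pad lightly onto the stopper (1 to 8 N), the inner knob not yet turned (contact force between pad and anything else between 1 and 8 N and value of joint coarse above 0.7 rad and value of joint fine below 0.25 rad), for 0.3 s.
2. the inner knob is turned a quarter turn clockwise, 1.15 to 2.0 rad (value of joint fine between 1.15 and 2 rad), for 0.2 s.
At the end, for the whole second after the job is handed in: The pad is at rest and presses the stopper with 4 to 14.5 N, with the inner knob a quarter turn (1.15 to 2.0 rad) clockwise of its start and the knobs released (all of step 2 and contact force between pad and anything else between 4 and 14.5 N and linear speed of pad below 0.01 m/s); the robot touches nothing.
It fails at once if the vial is pressed with more than 17 N (contact force between pad and anything else above 17 N).
It fails at once if the robot touches the pad (contact force between pad and the fingers above 0.5 N or contact force between pad and the arm above 0.5 N).
It fails at once if a bystander is displaced (the marker by over 40 mm, the others by over 30 mm) (distance of any of spare_vial, tube_rack, tip_box, beaker, bottle from where it was at the start of the episode above 0.03 m or distance of marker from where it was at the start of the episode above 0.04 m).
It also fails if it takes over 72 s, if anything falls off the work surface, if the arm or the gripper's body presses on something with over 40 N, if the wrist force passes 120 N, or if a joint passes its speed limit or range.

## Working session

There is one attempt and no reset: what is moved stays moved. The work goes in short steps, Python scripts to look and compute and a tool call to move; the robot and the scene stay as the last step left them, time stands still between calls to the robot, and variables do not carry over. Pictures are saved under pics/ and viewed, and the job is handed in when it is done.

Besides the shell and the picture viewer there is one more tool, called after ">>>" as a command line: name --argument value ..., lists and objects as JSON in quotes. jog_arm: Moves the arm, as the interface text tells. Its arguments: {"type":"object","properties":{"rows":{"type":"array"}},"required":["rows"]}

```bash
mkdir -p pics; ls; python3 - <<'E'
from rig import bot, vision
import cv2
s=bot.read_state(); print(s)
for n in("side","top"):
    im,d=vision.capture(n); print(n,vision.camera_info(n))
    cv2.imwrite(f"pics/{n}0.png",im[:,:,::-1])
    import numpy as np; np.save(f"pics/{n}0.npy",d); np.save(f"pics/{n}0im.npy",im)
E
```

```text
pics
{'time_s': 0.0, 'joint_positions': array([-7.87521879e+01,  3.02802805e+01,  8.21567389e+01, -1.77883844e-03,
        6.76867314e+01, -1.02286810e+01]), 'qvel': array([-0.04234027, -0.04184233,  0.01301264, -0.12433306,  0.04443564,
       -0.08221478]), 'tau': array([-5.71401324e-04, -4.40052688e+01, -1.76593190e+01,  6.30636932e-02,
        5.82126144e-02, -1.54989357e-04]), 'position': array([ 0.2286907 , -0.58090215,  0.23255553]), 'tcp_rot': array([[ 9.30563608e-01,  3.66129991e-01, -4.49456826e-04],
       [ 3.66130094e-01, -9.30561277e-01,  2.11277133e-03],
       [ 3.55301829e-04, -2.13062778e-03, -9.99997667e-01]]), 'force': array([-0.21971381, -0.30873937,  0.64886298]), 'moment': array([-0.01286161, -0.00961104,  0.01265825]), 'opening': 1.001401883579377}
side {'vertical_fov': 53.7714618925596, 'cx': 253.7828916587866, 'cy': 188.83652324084625, 'k1': -0.044655569729813625, 'position': array([0.50056497, 0.86589712, 0.73655612]), 'rotation': array([[-0.9954376 , -0.05198217,  0.08001149],
       [-0.09539306,  0.56009549, -0.8229175 ],
       [-0.00203704, -0.82679556, -0.56249885]])}
top {'vertical_fov': 48.995521111674115, 'cx': 257.39536492003936, 'cy': 193.68687033674084, 'k1': -0.13632339192871085, 'position': array([ 0.41073537, -0.00853439,  1.52867329]), 'rotation': array([[-0.0151801 , -0.99230785,  0.12286046],
       [-0.99986109,  0.01421893, -0.00869631],
       [ 0.00688247, -0.1229754 , -0.99238585]])}
```

View pics/side0.png

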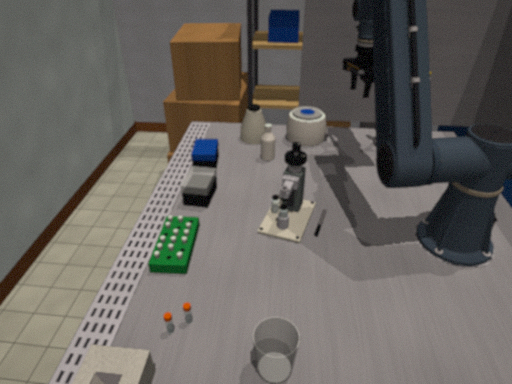

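View pics/top0.png

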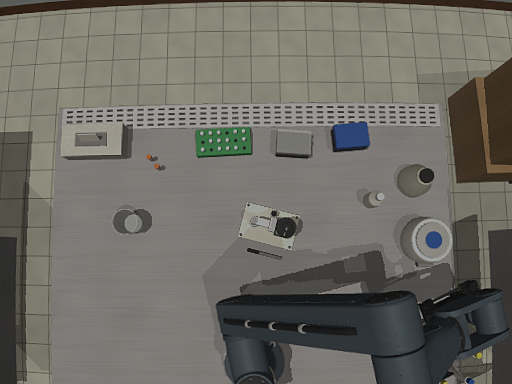

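The side view shows the press around (290,190), with its knobs at about (296,155). In the top view the knob is at about (286,227), with the press arm running left to about (255,220). I'll zoom in and measure.

```bash
cat > h.py <<'E'
import numpy as np, cv2
from rig import bot, vision
def cam(n):
    c=vision.camera_info(n); f=192/np.tan(np.radians(c['vertical_fov'])/2)
    K=np.array([[f,0,c['cx']],[0,f,c['cy']],[0,0,1]]); D=np.array([c['k1'],0,0,0,0.])
    return K,D,np.array(c['position']),np.array(c['rotation'])
def rays(n,uv):
    K,D,p,R=cam(n)
    x=cv2.undistortPoints(np.array(uv,float).reshape(-1,1,2),K,D).reshape(-1,2)
    return p,np.c_[x,np.ones(len(x))]@R.T
def onplane(n,uv,z):
    p,r=rays(n,uv); return p+r*((z-p[2])/r[:,2])[:,None]
def cloud(n,d):
    v,u=np.mgrid[:384,:512]; p,r=rays(n,np.c_[u.ravel(),v.ravel()])
    return (p+r*d.reshape(-1,1)).reshape(384,512,3)
def proj(n,P):
    K,D,p,R=cam(n); 
    return cv2.projectPoints(np.array(P,float).reshape(-1,1,3),cv2.Rodrigues(R.T)[0],-R.T@p,K,D)[0].reshape(-1,2)
E
python3 - <<'E'
from h import *
for n,(x0,y0,w) in dict(side=(250,130,100),top=(230,180,90)).items():
    im=np.load(f"pics/{n}0im.npy"); d=np.load(f"pics/{n}0.npy"); 
    h=int(w*1.0); cv2.imwrite(f"pics/{n}0z.png",cv2.resize(im[y0:y0+h,x0:x0+w,::-1],(600,600),interpolation=cv2.INTER_NEAREST))
    P=cloud(n,d); dark=(im.max(2)<60)
    for lo,hi in((.172,.206),(.206,.245)):
        m=dark&(P[...,2]>lo)&(P[...,2]<hi)&(d>0); m[:y0]=0;m[y0+h:]=0;m[:,:x0]=0;m[:,x0+w:]=0
        Q=P[m]; v,u=np.nonzero(m)
        if len(Q): print(n,lo,len(Q),Q.min(0).round(3),Q.max(0).round(3),Q.mean(0).round(3),u.min(),u.max(),v.min(),v.max())
E
```

```text
side 0.172 259 [ 0.442 -0.131  0.18 ] [ 0.503 -0.074  0.206] [ 0.474 -0.092  0.197] 285 306 150 165
side 0.206 69 [ 0.462 -0.115  0.206] [ 0.484 -0.093  0.238] [ 0.474 -0.099  0.227] 292 300 142 153
top 0.172 245 [ 0.437 -0.138  0.186] [ 0.497 -0.077  0.206] [ 0.468 -0.107  0.2  ] 276 295 218 237
top 0.206 54 [ 0.452 -0.133  0.207] [ 0.484 -0.087  0.241] [ 0.47  -0.108  0.233] 279 294 222 232
```

```bash
python3 - <<'E'
import cv2,numpy as np
a=cv2.imread('pics/side0z.png');b=cv2.imread('pics/top0z.png')
cv2.imwrite('pics/z0.png',cv2.resize(np.hstack([a,b]),(800,400),interpolation=cv2.INTER_NEAREST))
E
```

```text
(no output)
```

View pics/z0.png

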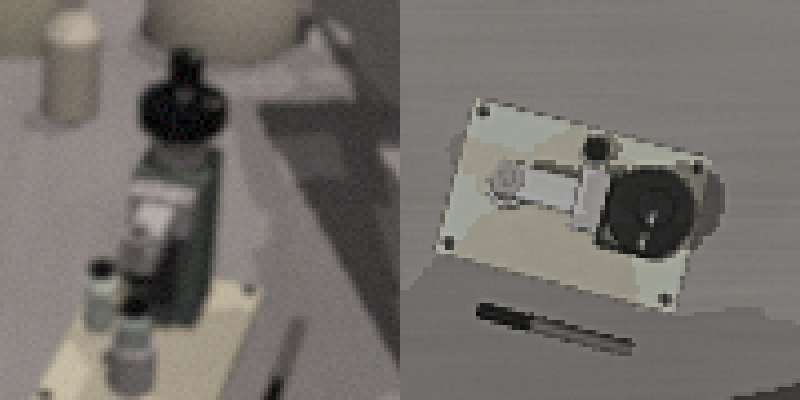

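The zooms show the black coarse disc at top (284,226) and side (296,157). The fine knob stands on top of it at side (296,145), and the spare vial is behind the arm at top (275,213). Next I'll refine the axis and check the heights of nearby parts.

```bash
python3 - <<'E'
from h import *
for n,(x0,y0,w) in dict(side=(280,138,32),top=(268,210,34)).items():
    im=np.load(f"pics/{n}0im.npy"); d=np.load(f"pics/{n}0.npy"); P=cloud(n,d)
    m=(im.max(2)<60)&(P[...,2]>.172)&(d>0); mm=np.zeros_like(m); mm[y0:y0+w,x0:x0+w]=m[y0:y0+w,x0:x0+w]
    # coarse top-face points: circle fit on z~0.2
    t=mm&(P[...,2]>.192)&(P[...,2]<.207); c=(np.uint8(t)*255)
    h=max(cv2.findContours(c,0,1)[0],key=len); (u,v),r=cv2.minEnclosingCircle(cv2.convexHull(h)); e=cv2.fitEllipse(cv2.convexHull(h))
    print(n,'rim',(u,v,r),e,onplane(n,[e[0]],.195).round(4))
    t=mm&(P[...,2]>.228); v,u=np.nonzero(t); print(' fine',len(u),u.mean(),v.mean(),onplane(n,[[u.mean(),v.mean()]],.235).round(4), P[t][:,2].max())
    if n=='top':
        for a in range(206,244,3): print((P[a,252:300:3,2]*1000).astype(int))
# two-view triangulation of centre for sanity
print(proj('top',[[.469,-.106,.2],[.469,-.106,.235]]),proj('side',[[.469,-.106,.2],[.469,-.106,.235]]))
E
```

```text
side rim (295.5, 156.5, 10.606701850891113) ((295.5231018066406, 156.06741333007812), (12.804162979125977, 21.358224868774414), 92.57235717773438) [[ 0.4727 -0.1066  0.195 ]]
 fine 35 295.9142857142857 145.02857142857144 [[ 0.4739 -0.0991  0.235 ]] 0.23833377207623024
top rim (285.17999267578125, 226.89999389648438, 10.29778003692627) ((285.6298828125, 226.6603240966797), (19.24993896484375, 20.298839569091797), 148.57020568847656) [[ 0.4694 -0.108   0.195 ]]
 fine 48 286.5833333333333 225.8125 [[ 0.4702 -0.108   0.235 ]] 0.241232898783051
[11 18  3 13  8 -3  0  3 -7 -1  1  0  2 -4  1  1]
[12 10 16 10 15  3 13  7 11  0 -4 -1  0  0  2  4]
[14 13  7  4  8 11 12 71 69 11 13 13  8 -3 -2  1]
[18  8 18  8  7 11 25 77 58  9  9 15 15 18 21 10]
[ 150  145  139  139   14   16    5 1528  143  151  194  204  199  198
   17   15]
[146 155 138 143 143 139 140 148 146 202 193 199 199 203 195  15]
[ 33 131 145 143 140 142 146 145 189 199 193 234 234 198 198  14]
[  8  12  11  14  17 136 141 143 198 202 202 237 236 199 206   3]
[  11    6   12   12   12    9  144 1528  153  195  195  227  238  201
  202    0]
[ 16  16   9   7  10  16   8   8 148 197 197 196 197 202  13  -2]
[ 13   8  10  13  13  13   7  11  10  31 187 195 193 146  16   0]
[ 9 10 10 11 12  7 17  9 11 10 14 17 12 15  2  0]
[ 0  5 -2  4 12 15 15  8  8  9 16  5 10 14 -3 -1]
[[285.12330163 226.73335429]
 [285.94700099 226.21971177]] [[296.88879784 154.72658265]
 [297.63748054 143.97448266]]
```

Axis is about (0.471, -0.1075). The press arm's top is about 0.15 m, below the fingertips' working height. I'll move above the knob with j6 wound back, so there is room for the clockwise turn.

>>> jog_arm --rows '[{"dp":[0,0,-50],"turn":[0,0,0],"grip":1},{"dp":[0,0,-100],"turn":[0,0,-8],"grip":1},{"dp":[399,-352,-100],"turn":[0,0,-120],"grip":1},{"dp":[399,-352,-100],"turn":[0,0,-120],"grip":1},{"dp":[399,-352,-100],"turn":[0,0,-120],"grip":1},{"dp":[399,-352,-100],"turn":[0,0,-120],"grip":1},{"dp":[399,-352,-100],"turn":[0,0,-120],"grip":1},{"dp":[399,-352,-100],"turn":[0,0,-120],"grip":1},{"dp":[399,-352,-100],"turn":[0,0,-120],"grip":1},{"dp":[399,-352,-100],"turn":[0,0,-120],"grip":1}]'

```text
time_s: 1.1
position: [0.4114, -0.2234, 0.3333]
tcp_rot: [[-0.149, 0.989, -0.0], [0.989, 0.149, 0.0], [0.0, -0.0, -1.0]]
force: [-0.7, -0.4, 0.4]
opening: 0.996
```

>>> jog_arm --rows '[{"dp":[0,0,0],"turn":[0,0,0],"grip":1},{"dp":[0,0,0],"turn":[0,0,0],"grip":1}]'

```text
time_s: 1.3
position: [0.4113, -0.2244, 0.3334]
tcp_rot: [[-0.146, 0.989, -0.001], [0.989, 0.146, -0.0], [-0.0, -0.001, -1.0]]
force: [0.6, 0.1, 0.1]
opening: 0.999
```

```bash
cat >> h.py <<'E'
def shift(target, s=None):
    s=s or bot.read_state(); return (np.array(s['tcp_rot']).T@(np.array(target)-s['position'])*1000).round(1)
E
python3 - <<'E'
from h import *
s=bot.read_state(); print(s['time_s'],s['position'],s['joint_positions'].round(1),s['tcp_rot'].round(4),s['force'],s['moment'],shift([.471,-.1075,.30],s))
E
```

```text
1.3 [ 0.4113149  -0.22442347  0.33342592] [-42.3  11.2  95.8  -0.   73.1 -50.7] [[-1.455e-01  9.894e-01 -6.000e-04]
 [ 9.894e-01  1.455e-01 -4.000e-04]
 [-3.000e-04 -6.000e-04 -1.000e+00]] [0.61057278 0.12027329 0.09258397] [-0.00059568 -0.08597316 -0.01084513] [107.   76.1  33.3]
```

>>> jog_arm --rows '[{"dp":[107,76,33],"turn":[0,0,-45],"grip":1},{"dp":[107,76,33],"turn":[0,0,-45],"grip":1},{"dp":[107,76,33],"turn":[0,0,-45],"grip":1},{"dp":[107,76,33],"turn":[0,0,-45],"grip":1},{"dp":[107,76,33],"turn":[0,0,-45],"grip":1},{"dp":[107,76,33],"turn":[0,0,-45],"grip":1},{"dp":[107,76,33],"turn":[0,0,-45],"grip":1},{"dp":[107,76,33],"turn":[0,0,-45],"grip":1}]'

```text
time_s: 2.1
position: [0.4708, -0.1102, 0.3003]
tcp_rot: [[-0.799, 0.601, -0.0], [0.601, 0.799, -0.0], [0.0, -0.0, -1.0]]
force: [-0.3, 0.5, 0.1]
opening: 0.998
```

```bash
python3 - <<'E'
from h import *
im,d=vision.capture('side'); im2,d2=vision.capture('top')
cv2.imwrite('pics/a1.png',cv2.resize(np.hstack([im[80:240,220:380],im2[150:310,210:370]])[:,:,::-1],(800,400),interpolation=cv2.INTER_NEAREST))
s=bot.read_state(); print(s['time_s'],s['position'],s['joint_positions'].round(1),s['tcp_rot'].round(4),s['force'],s['moment'],shift([.471,-.1075,.30],s))
E
```

```text
2.2 [ 0.47086151 -0.10967591  0.30045758] [-26.4  14.5  96.8  -0.   68.7 -79.5] [[-7.995e-01  6.006e-01 -1.000e-04]
 [ 6.006e-01  7.995e-01 -0.000e+00]
 [ 1.000e-04 -1.000e-04 -1.000e+00]] [ 0.76710678 -0.10884209 -0.19924784] [ 0.04786882 -0.1784339   0.00974616] [1.2 1.8 0.5]
```

View pics/a1.png

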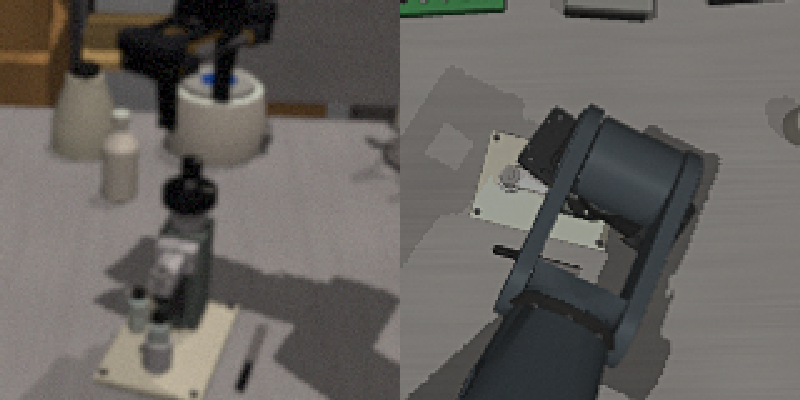

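The side view shows the two fingers at crop (168,105) and (228,80) over the knob at (190,185). They straddle the axis with nothing in the way, so I'll descend around the rim.

>>> jog_arm --rows '[{"dp":[1,2,0],"turn":[0,0,0],"grip":1},{"dp":[1,2,30],"turn":[0,0,0],"grip":1},{"dp":[1,2,55],"turn":[0,0,0],"grip":1},{"dp":[1,2,80],"turn":[0,0,0],"grip":1},{"dp":[1,2,100],"turn":[0,0,0],"grip":1},{"dp":[1,2,110],"turn":[0,0,0],"grip":1},{"dp":[1,2,114],"turn":[0,0,0],"grip":1},{"dp":[1,2,114],"turn":[0,0,0],"grip":1},{"dp":[1,2,114],"turn":[0,0,0],"grip":1}]'

```text
time_s: 3.1
position: [0.4721, -0.1068, 0.1874]
tcp_rot: [[-0.801, 0.599, 0.002], [0.599, 0.801, -0.001], [-0.002, 0.0, -1.0]]
force: [-0.4, 0.2, 0.1]
opening: 1.001
```

```bash
cat > look.py <<'E'
from h import *
import sys
im,d=vision.capture('side')
cv2.imwrite(sys.argv[1],cv2.resize(im[100:240,220:360][:,:,::-1],(700,700),interpolation=cv2.INTER_CUBIC))
s=bot.read_state(); print(s['time_s'],s['position'].round(4),s['joint_positions'].round(1),s['force'].round(2),s['moment'].round(3),s['tau'][5].round(3),s['opening'],'shift',shift([.471,-.1075,.186],s))
E
python3 look.py pics/b1.png
```

```text
3.15 [ 0.4721 -0.1068  0.1875] [-26.   23.4 104.8  -0.   51.7 -79.2] [ 0.65  0.21 -0.56] [ 0.04  -0.147 -0.019] 0.001 1.0017171045028894 shift [ 0.5 -1.2  1.5]
```

View pics/b1.png

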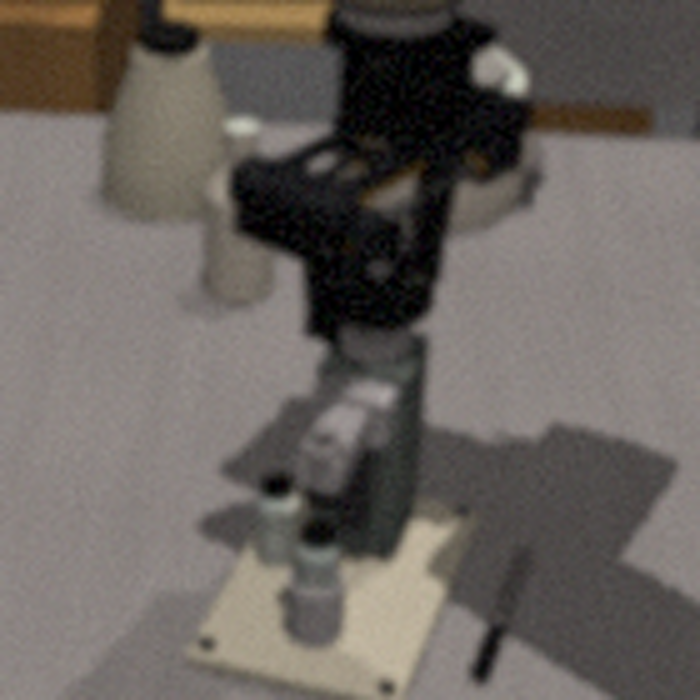

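The fingers straddle the outer knob at crop (315–440, 330), and no contact force shows. The pad at (325,490) is still above the stopper at (320,530). Closing now.

>>> jog_arm --rows '[{"dp":[0,-1,0],"turn":[0,0,0],"grip":0.75},{"dp":[0,-1,0],"turn":[0,0,0],"grip":0.75},{"dp":[0,-1,0],"turn":[0,0,0],"grip":0.6},{"dp":[0,-1,0],"turn":[0,0,0],"grip":0.6},{"dp":[0,-1,0],"turn":[0,0,0],"grip":0.6},{"dp":[0,-1,0],"turn":[0,0,0],"grip":0.6},{"dp":[0,-1,0],"turn":[0,0,0],"grip":0.6}]'

```text
time_s: 3.85
position: [0.4707, -0.1076, 0.1867]
tcp_rot: [[-0.801, 0.598, -0.0], [0.598, 0.801, -0.001], [-0.0, -0.001, -1.0]]
force: [-0.7, -1.6, 1.1]
opening: 0.728
```

```bash
cat > st.py <<'E'
from h import *
s=bot.read_state(); R=s['tcp_rot']
print('t',round(s['time_s'],2),'p',s['position'].round(4),'yaw',np.degrees(np.arctan2(R[1,0],R[0,0])).round(2),'j6',s['joint_positions'][5].round(1),'Ftool',(R.T@s['force']).round(2),'M',s['moment'].round(3),'tau6',s['tau'][5].round(3),'op',round(s['opening'],3))
E
python3 st.py; python3 st.py
```

```text
t 3.85 p [ 0.4707 -0.1076  0.1867] yaw 143.24 j6 -79.4 Ftool [-0.34 -1.7  -1.07] M [-0.266  0.154 -0.007] tau6 0.018 op 0.728
t 3.85 p [ 0.4707 -0.1076  0.1867] yaw 143.24 j6 -79.4 Ftool [-0.34 -1.7  -1.07] M [-0.266  0.154 -0.007] tau6 0.018 op 0.728
```

Gripped cleanly: opening 0.728 is about 63 mm, and the lateral force is about 2 N. Turning clockwise 40° first; the earliest possible landing is about 50°.

>>> jog_arm --rows '[{"dp":[0,0,0],"turn":[0,0,2],"grip":0.6},{"dp":[0,0,0],"turn":[0,0,4],"grip":0.6},{"dp":[0,0,0],"turn":[0,0,6],"grip":0.6},{"dp":[0,0,0],"turn":[0,0,8],"grip":0.6},{"dp":[0,0,0],"turn":[0,0,10],"grip":0.6}]'

```text
time_s: 4.35
position: [0.4706, -0.1076, 0.1867]
tcp_rot: [[-0.685, 0.729, -0.0], [0.729, 0.685, -0.001], [-0.0, -0.001, -1.0]]
force: [-2.9, -2.4, 3.1]
opening: 0.725
```

```bash
python3 st.py
```

```text
t 4.35 p [ 0.4706 -0.1076  0.1867] yaw 133.24 j6 -69.3 Ftool [ 0.18 -3.76 -3.15] M [-0.271  0.176  0.234] tau6 0.029 op 0.725
```

>>> jog_arm --rows '[{"dp":[0,0,0],"turn":[0,0,3],"grip":0.6},{"dp":[0,0,0],"turn":[0,0,6],"grip":0.6},{"dp":[0,0,0],"turn":[0,0,9],"grip":0.6},{"dp":[0,0,0],"turn":[0,0,12],"grip":0.6},{"dp":[0,0,0],"turn":[0,0,15],"grip":0.6},{"dp":[0,0,0],"turn":[0,0,18],"grip":0.6},{"dp":[0,0,0],"turn":[0,0,21],"grip":0.6},{"dp":[0,0,0],"turn":[0,0,24],"grip":0.6},{"dp":[0,0,0],"turn":[0,0,26],"grip":0.6},{"dp":[0,0,0],"turn":[0,0,28],"grip":0.6}]'

```text
time_s: 5.35
position: [0.4705, -0.1077, 0.1867]
tcp_rot: [[-0.263, 0.965, -0.001], [0.965, 0.263, -0.001], [-0.001, -0.001, -1.0]]
force: [-2.2, -1.9, 3.5]
opening: 0.727
```

```bash
python3 st.py; python3 look.py pics/c1.png;python3 st.py
```

```text
t 5.35 p [ 0.4705 -0.1077  0.1867] yaw 105.24 j6 -41.3 Ftool [-1.29 -2.68 -3.5 ] M [-0.354  0.272  0.226] tau6 0.031 op 0.727
5.4 [ 0.4705 -0.1077  0.1867] [-2.61e+01  2.34e+01  1.05e+02 -1.00e-01  5.16e+01 -4.13e+01] [-2.66 -2.16  3.37] [-0.408  0.254  0.066] 0.19 0.7269387173029486 shift [0.1 0.5 0.7]
t 5.4 p [ 0.4705 -0.1077  0.1867] yaw 105.17 j6 -41.3 Ftool [-1.39 -3.13 -3.37] M [-0.408  0.254  0.066] tau6 0.19 op 0.727
```

View pics/c1.png

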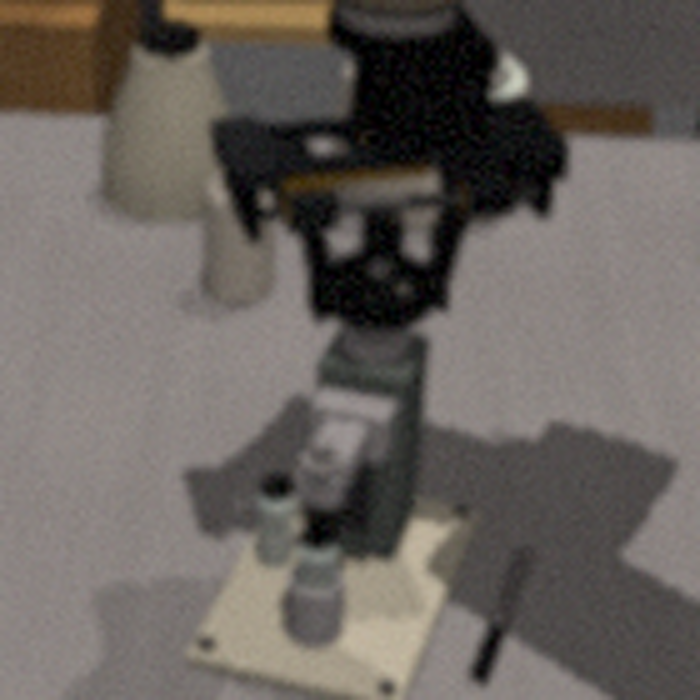

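38° turned. The press arm has come down: its tip is now at crop (330,490), just above the stopper at (320,525). Now slower equal steps, reading the turning moment while moving.

>>> jog_arm --rows '[{"dp":[0,0,0],"turn":[0,0,1],"grip":0.6},{"dp":[0,0,0],"turn":[0,0,2],"grip":0.6},{"dp":[0,0,0],"turn":[0,0,3],"grip":0.6},{"dp":[0,0,0],"turn":[0,0,4],"grip":0.6}]'

```text
time_s: 5.8
position: [0.4705, -0.1077, 0.1867]
tcp_rot: [[-0.194, 0.981, -0.001], [0.981, 0.194, -0.001], [-0.001, -0.001, -1.0]]
force: [-3.9, -4.4, 5.4]
opening: 0.726
```

```bash
python3 st.py
```

```text
t 5.8 p [ 0.4705 -0.1077  0.1867] yaw 101.2 j6 -37.3 Ftool [-3.53 -4.67 -5.38] M [-0.685  0.532  0.263] tau6 0.142 op 0.726
```

>>> jog_arm --rows '[{"dp":[0,0,0],"turn":[0,0,1],"grip":0.6},{"dp":[0,0,0],"turn":[0,0,2],"grip":0.6},{"dp":[0,0,0],"turn":[0,0,3],"grip":0.6}]'

```text
time_s: 6.1
position: [0.4705, -0.1077, 0.1867]
tcp_rot: [[-0.143, 0.99, -0.001], [0.99, 0.143, -0.001], [-0.001, -0.001, -1.0]]
force: [-3.5, -4.5, 3.8]
opening: 0.726
```

```bash
python3 st.py
```

```text
t 6.1 p [ 0.4705 -0.1077  0.1867] yaw 98.2 j6 -34.3 Ftool [-3.98 -4.14 -3.82] M [-0.636  0.512  0.305] tau6 0.143 op 0.726
```

>>> jog_arm --rows '[{"dp":[0,0,0],"turn":[0,0,1],"grip":0.6},{"dp":[0,0,0],"turn":[0,0,2],"grip":0.6},{"dp":[0,0,0],"turn":[0,0,3],"grip":0.6}]'

```text
time_s: 6.4
position: [0.4705, -0.1077, 0.1867]
tcp_rot: [[-0.091, 0.996, -0.001], [0.996, 0.091, -0.001], [-0.001, -0.001, -1.0]]
force: [-3.4, -3.2, 4.3]
opening: 0.727
```

```bash
python3 st.py
```

```text
t 6.4 p [ 0.4705 -0.1077  0.1867] yaw 95.2 j6 -31.3 Ftool [-2.9  -3.7  -4.34] M [-0.665  0.525  0.262] tau6 0.143 op 0.727
```

Baseline: moment about 0.28 ± 0.02, and j6 torque very steady at 0.143. Continuing in identical 3° steps.

>>> jog_arm --rows '[{"dp":[0,0,0],"turn":[0,0,1],"grip":0.6},{"dp":[0,0,0],"turn":[0,0,2],"grip":0.6},{"dp":[0,0,0],"turn":[0,0,3],"grip":0.6}]'

```text
time_s: 6.7
position: [0.4705, -0.1077, 0.1867]
tcp_rot: [[-0.038, 0.999, -0.001], [0.999, 0.038, -0.001], [-0.001, -0.001, -1.0]]
force: [-3.9, -3.8, 5.5]
opening: 0.729
```

```bash
python3 st.py
```

```text
t 6.7 p [ 0.4705 -0.1077  0.1867] yaw 92.2 j6 -28.3 Ftool [-3.66 -4.05 -5.5 ] M [-0.66   0.574  0.308] tau6 0.143 op 0.729
```

>>> jog_arm --rows '[{"dp":[0,0,0],"turn":[0,0,1],"grip":0.6},{"dp":[0,0,0],"turn":[0,0,2],"grip":0.6},{"dp":[0,0,0],"turn":[0,0,3],"grip":0.6}]'

```text
time_s: 7.0
position: [0.4704, -0.1077, 0.1867]
tcp_rot: [[0.014, 1.0, -0.001], [1.0, -0.014, -0.001], [-0.001, -0.001, -1.0]]
force: [-3.9, -3.9, 5.3]
opening: 0.728
```

```bash
python3 st.py
```

```text
t 7.0 p [ 0.4704 -0.1077  0.1867] yaw 89.2 j6 -25.3 Ftool [-3.94 -3.89 -5.28] M [-0.682  0.57   0.229] tau6 0.143 op 0.728
```

>>> jog_arm --rows '[{"dp":[0,0,0],"turn":[0,0,1],"grip":0.6},{"dp":[0,0,0],"turn":[0,0,2],"grip":0.6},{"dp":[0,0,0],"turn":[0,0,3],"grip":0.6}]'

```text
time_s: 7.3
position: [0.4704, -0.1077, 0.1867]
tcp_rot: [[0.066, 0.998, -0.001], [0.998, -0.066, -0.001], [-0.001, -0.001, -1.0]]
force: [-4.1, -4.2, 5.6]
opening: 0.722
```

```bash
python3 st.py
```

```text
t 7.3 p [ 0.4704 -0.1077  0.1867] yaw 86.2 j6 -22.3 Ftool [-4.51 -3.84 -5.56] M [-0.616  0.593  0.286] tau6 0.143 op 0.722
```

>>> jog_arm --rows '[{"dp":[0,0,0],"turn":[0,0,1],"grip":0.6},{"dp":[0,0,0],"turn":[0,0,2],"grip":0.6},{"dp":[0,0,0],"turn":[0,0,3],"grip":0.6}]'

```text
time_s: 7.6
position: [0.4704, -0.1077, 0.1867]
tcp_rot: [[0.118, 0.993, -0.001], [0.993, -0.118, -0.001], [-0.001, -0.001, -1.0]]
force: [-4.7, -4.8, 4.6]
opening: 0.728
```

```bash
python3 st.py
```

```text
t 7.6 p [ 0.4704 -0.1077  0.1867] yaw 83.2 j6 -19.3 Ftool [-5.29 -4.08 -4.6 ] M [-0.642  0.604  0.323] tau6 0.142 op 0.728
```

```bash
python3 look.py pics/c2.png;python3 st.py
```

```text
7.65 [ 0.4704 -0.1077  0.1867] [-2.62e+01  2.34e+01  1.05e+02 -1.00e-01  5.16e+01 -1.93e+01] [-4.27 -4.57  4.98] [-0.661  0.578  0.143] 0.233 0.7244048812738801 shift [0.3 0.6 0.7]
t 7.65 p [ 0.4704 -0.1077  0.1867] yaw 83.17 j6 -19.3 Ftool [-5.05 -3.7  -4.97] M [-0.661  0.578  0.143] tau6 0.233 op 0.724
```

View pics/c2.png

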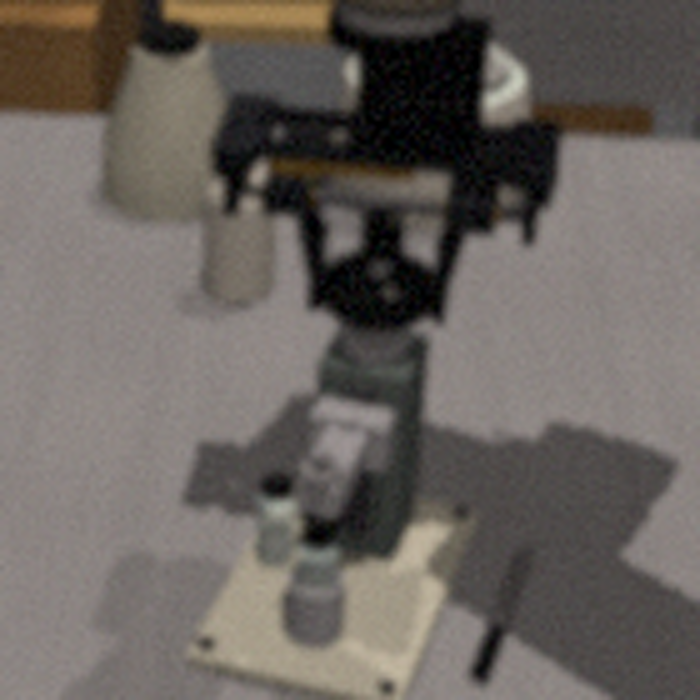

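The arm has moved down further: its top edge is at crop (355,405), and the stopper's dark top at (320,535) is almost touched. The moment is still at baseline. Continuing.

>>> jog_arm --rows '[{"dp":[0,0,0],"turn":[0,0,1],"grip":0.6},{"dp":[0,0,0],"turn":[0,0,2],"grip":0.6},{"dp":[0,0,0],"turn":[0,0,3],"grip":0.6}]'

```text
time_s: 7.95
position: [0.4704, -0.1077, 0.1867]
tcp_rot: [[0.17, 0.985, -0.001], [0.985, -0.17, -0.001], [-0.001, -0.001, -1.0]]
force: [-4.5, -4.4, 5.1]
opening: 0.725
```

```bash
python3 st.py
```

```text
t 7.95 p [ 0.4704 -0.1077  0.1867] yaw 80.2 j6 -16.3 Ftool [-5.09 -3.65 -5.1 ] M [-0.656  0.555  0.276] tau6 0.142 op 0.725
```

>>> jog_arm --rows '[{"dp":[0,0,0],"turn":[0,0,1],"grip":0.6},{"dp":[0,0,0],"turn":[0,0,2],"grip":0.6},{"dp":[0,0,0],"turn":[0,0,3],"grip":0.6}]'

```text
time_s: 8.25
position: [0.4704, -0.1077, 0.1867]
tcp_rot: [[0.222, 0.975, -0.001], [0.975, -0.222, -0.001], [-0.001, -0.001, -1.0]]
force: [-3.7, -3.7, 5.6]
opening: 0.729
```

```bash
python3 st.py
```

```text
t 8.25 p [ 0.4704 -0.1077  0.1867] yaw 77.2 j6 -13.3 Ftool [-4.41 -2.82 -5.63] M [-0.702  0.531  0.251] tau6 0.142 op 0.729
```

>>> jog_arm --rows '[{"dp":[0,0,0],"turn":[0,0,1],"grip":0.6},{"dp":[0,0,0],"turn":[0,0,2],"grip":0.6},{"dp":[0,0,0],"turn":[0,0,3],"grip":0.6}]'

```text
time_s: 8.55
position: [0.4703, -0.1077, 0.1867]
tcp_rot: [[0.272, 0.962, -0.001], [0.962, -0.272, -0.001], [-0.001, -0.001, -1.0]]
force: [-4.2, -3.7, 6.0]
opening: 0.724
```

```bash
python3 st.py
```

```text
t 8.55 p [ 0.4703 -0.1077  0.1867] yaw 74.2 j6 -10.3 Ftool [-4.76 -3.05 -5.95] M [-0.724  0.635  0.279] tau6 0.142 op 0.724
```

>>> jog_arm --rows '[{"dp":[0,0,0],"turn":[0,0,1],"grip":0.6},{"dp":[0,0,0],"turn":[0,0,2],"grip":0.6}]'

```text
time_s: 8.75
position: [0.4704, -0.1077, 0.1867]
tcp_rot: [[0.306, 0.952, -0.001], [0.952, -0.306, -0.001], [-0.001, -0.001, -1.0]]
force: [-3.8, -4.3, 5.1]
opening: 0.723
```

```bash
python3 st.py
```

```text
t 8.75 p [ 0.4704 -0.1077  0.1867] yaw 72.21 j6 -8.3 Ftool [-5.28 -2.27 -5.05] M [-0.686  0.601  0.268] tau6 0.142 op 0.723
```

>>> jog_arm --rows '[{"dp":[0,0,0],"turn":[0,0,1],"grip":0.6},{"dp":[0,0,0],"turn":[0,0,2],"grip":0.6},{"dp":[0,0,0],"turn":[0,0,3],"grip":0.6}]'

```text
time_s: 9.05
position: [0.4703, -0.1077, 0.1867]
tcp_rot: [[0.355, 0.935, -0.001], [0.935, -0.355, -0.001], [-0.001, -0.001, -1.0]]
force: [-4.0, -4.1, 5.1]
opening: 0.727
```

```bash
python3 st.py
```

```text
t 9.05 p [ 0.4703 -0.1077  0.1867] yaw 69.2 j6 -5.3 Ftool [-5.26 -2.3  -5.04] M [-0.689  0.625  0.252] tau6 0.142 op 0.727
```

>>> jog_arm --rows '[{"dp":[0,0,0],"turn":[0,0,1],"grip":0.6},{"dp":[0,0,0],"turn":[0,0,2],"grip":0.6}]'

```text
time_s: 9.25
position: [0.4703, -0.1077, 0.1867]
tcp_rot: [[0.387, 0.922, -0.001], [0.922, -0.387, -0.001], [-0.001, -0.001, -1.0]]
force: [-3.8, -3.4, 5.0]
opening: 0.727
```

```bash
python3 st.py
```

```text
t 9.25 p [ 0.4703 -0.1077  0.1867] yaw 67.21 j6 -3.3 Ftool [-4.55 -2.16 -4.98] M [-0.726  0.677  0.215] tau6 0.142 op 0.727
```

```bash
python3 - <<'E'
from h import *
im,d=vision.capture('side'); 
cv2.imwrite('pics/c3.png',cv2.resize(im[170:235,260:325][:,:,::-1],(650,650),interpolation=cv2.INTER_CUBIC))
E
```

```text
(no output)
```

View pics/c3.png

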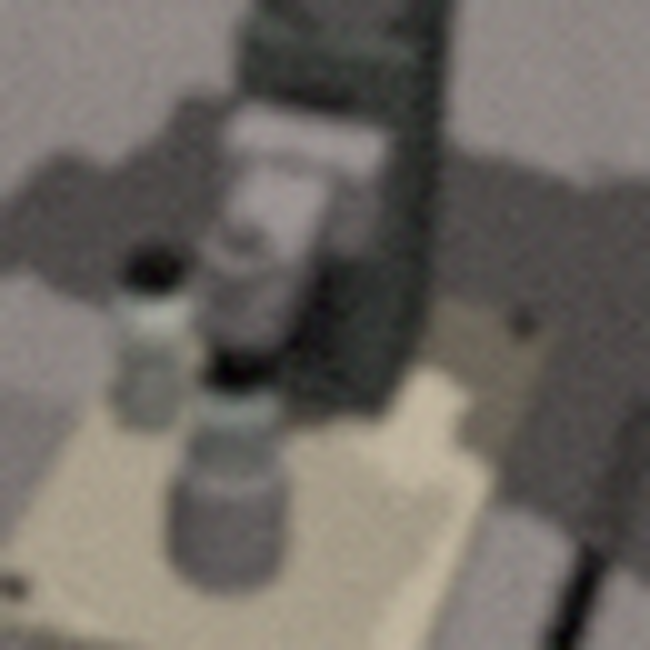

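The enlarged view shows the press arm's end at (245,330), right at the stopper's dark top at (240,370), so contact is close. Continuing in small steps.

>>> jog_arm --rows '[{"dp":[0,0,0],"turn":[0,0,1],"grip":0.6},{"dp":[0,0,0],"turn":[0,0,2],"grip":0.6},{"dp":[0,0,0],"turn":[0,0,3],"grip":0.6}]'

```text
time_s: 9.6
position: [0.4703, -0.1077, 0.1867]
tcp_rot: [[0.435, 0.9, -0.001], [0.9, -0.435, -0.001], [-0.001, -0.001, -1.0]]
force: [-4.7, -3.6, 5.5]
opening: 0.723
```

```bash
python3 st.py
```

```text
t 9.6 p [ 0.4703 -0.1077  0.1867] yaw 64.2 j6 -0.3 Ftool [-5.31 -2.71 -5.51] M [-0.645  0.637  0.261] tau6 0.142 op 0.723
```

>>> jog_arm --rows '[{"dp":[0,0,0],"turn":[0,0,1],"grip":0.6},{"dp":[0,0,0],"turn":[0,0,2],"grip":0.6}]'

```text
time_s: 9.8
position: [0.4703, -0.1077, 0.1867]
tcp_rot: [[0.466, 0.885, -0.001], [0.885, -0.466, -0.001], [-0.001, -0.001, -1.0]]
force: [-3.9, -4.3, 4.8]
opening: 0.731
```

```bash
python3 st.py
```

```text
t 9.8 p [ 0.4703 -0.1077  0.1867] yaw 62.2 j6 1.7 Ftool [-5.65 -1.43 -4.78] M [-0.652  0.661  0.269] tau6 0.142 op 0.731
```

>>> jog_arm --rows '[{"dp":[0,0,0],"turn":[0,0,1],"grip":0.6},{"dp":[0,0,0],"turn":[0,0,2],"grip":0.6}]'

```text
time_s: 10.0
position: [0.4703, -0.1077, 0.1867]
tcp_rot: [[0.497, 0.868, -0.001], [0.868, -0.497, -0.001], [-0.001, -0.001, -1.0]]
force: [-3.6, -4.7, 4.7]
opening: 0.729
```

```bash
python3 st.py
```

```text
t 10.0 p [ 0.4703 -0.1077  0.1867] yaw 60.2 j6 3.7 Ftool [-5.89 -0.84 -4.69] M [-0.694  0.615  0.23 ] tau6 0.142 op 0.729
```

>>> jog_arm --rows '[{"dp":[0,0,0],"turn":[0,0,1],"grip":0.6},{"dp":[0,0,0],"turn":[0,0,2],"grip":0.6}]'

```text
time_s: 10.2
position: [0.4703, -0.1077, 0.1867]
tcp_rot: [[0.527, 0.85, -0.001], [0.85, -0.527, -0.001], [-0.001, -0.001, -1.0]]
force: [-4.1, -2.7, 4.5]
opening: 0.726
```

```bash
python3 st.py
```

```text
t 10.2 p [ 0.4703 -0.1077  0.1867] yaw 58.21 j6 5.7 Ftool [-4.45 -2.1  -4.52] M [-0.679  0.675  0.307] tau6 0.168 op 0.726
```

>>> jog_arm --rows '[{"dp":[0,0,0],"turn":[0,0,1],"grip":0.6},{"dp":[0,0,0],"turn":[0,0,2],"grip":0.6}]'

```text
time_s: 10.4
position: [0.4703, -0.1077, 0.1867]
tcp_rot: [[0.556, 0.831, -0.001], [0.831, -0.556, -0.001], [-0.001, -0.001, -1.0]]
force: [-3.6, -3.4, 5.7]
opening: 0.728
```

```bash
python3 st.py
```

```text
t 10.4 p [ 0.4703 -0.1077  0.1867] yaw 56.22 j6 7.7 Ftool [-4.9  -1.12 -5.69] M [-0.685  0.662  0.326] tau6 0.189 op 0.728
```

The j6 torque left its steady 0.142 and rose to 0.168, then 0.189. The slope is about 0.0105 N m per degree, matching the expected 0.0112, and M agrees. That puts landing near 83°, with about 3 N on the stopper at 87°. One more degree, then hold.

>>> jog_arm --rows '[{"dp":[0,0,0],"turn":[0,0,1],"grip":0.6},{"dp":[0,0,0],"turn":[0,0,1],"grip":0.6},{"dp":[0,0,0],"turn":[0,0,1],"grip":0.6},{"dp":[0,0,0],"turn":[0,0,1],"grip":0.6},{"dp":[0,0,0],"turn":[0,0,1],"grip":0.6}]'

```text
time_s: 10.9
position: [0.4702, -0.1077, 0.1867]
tcp_rot: [[0.57, 0.821, -0.001], [0.821, -0.57, -0.001], [-0.001, -0.001, -1.0]]
force: [-4.4, -4.0, 5.6]
opening: 0.729
```

```bash
python3 st.py
```

```text
t 10.9 p [ 0.4702 -0.1077  0.1867] yaw 55.22 j6 8.7 Ftool [-5.85 -1.33 -5.63] M [-0.76   0.691  0.197] tau6 0.154 op 0.729
```

>>> jog_arm --rows '[{"dp":[0,0,0],"turn":[0,0,0],"grip":0.75},{"dp":[0,0,0],"turn":[0,0,0],"grip":0.9},{"dp":[0,0,0],"turn":[0,0,0],"grip":1},{"dp":[0,0,0],"turn":[0,0,0],"grip":1},{"dp":[0,0,0],"turn":[0,0,0],"grip":1},{"dp":[0,0,0],"turn":[0,0,0],"grip":1}]'

```text
time_s: 11.5
position: [0.4709, -0.1072, 0.1864]
tcp_rot: [[0.57, 0.821, 0.0], [0.821, -0.57, 0.0], [0.0, -0.0, -1.0]]
force: [-0.2, 0.4, 0.7]
opening: 0.99
```

```bash
python3 st.py; python3 look.py pics/d1.png
```

```text
t 11.5 p [ 0.4709 -0.1072  0.1864] yaw 55.22 j6 8.6 Ftool [ 0.19 -0.41 -0.7 ] M [ 0.001 -0.034  0.001] tau6 0.001 op 0.99
11.55 [ 0.4709 -0.1072  0.1865] [-26.1  23.4 105.    0.   51.6   8.6] [-0.8  -0.14  0.02] [ 0.007 -0.072 -0.008] 0.001 0.99198434652348 shift [-0.1  0.3  0.5]
```

View pics/d1.png

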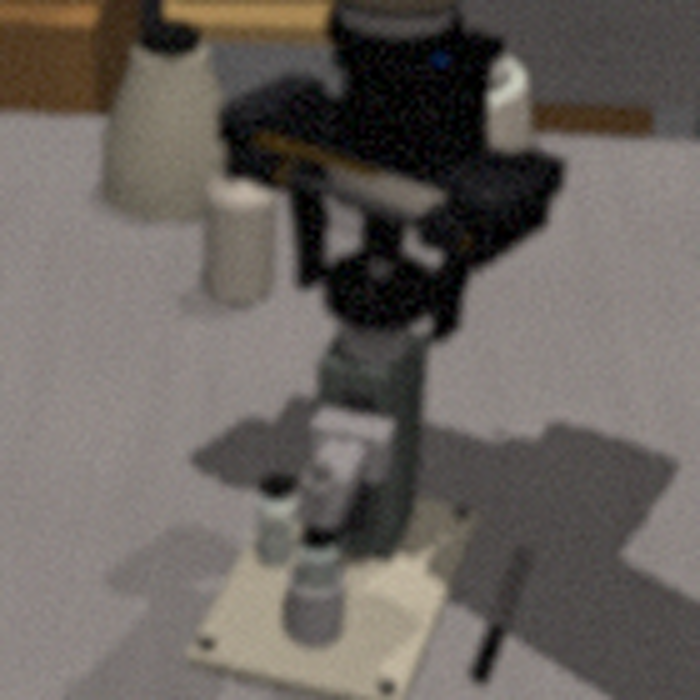

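The knob is released: the fingers are open and clear, wrist force about zero, and the pad sits on the stopper at crop (325,535). Moving up to the inner knob and gripping it.

>>> jog_arm --rows '[{"dp":[-1,0,-10],"turn":[0,0,0],"grip":1},{"dp":[-1,0,-22],"turn":[0,0,0],"grip":1},{"dp":[-1,0,-34],"turn":[0,0,0],"grip":1},{"dp":[-1,0,-34],"turn":[0,0,0],"grip":1},{"dp":[-1,0,-34],"turn":[0,0,0],"grip":0.4},{"dp":[-1,0,-34],"turn":[0,0,0],"grip":0.4},{"dp":[-1,0,-34],"turn":[0,0,0],"grip":0.4},{"dp":[-1,0,-34],"turn":[0,0,0],"grip":0.4},{"dp":[-1,0,-34],"turn":[0,0,0],"grip":0.4},{"dp":[-1,0,-34],"turn":[0,0,0],"grip":0.4}]'

```text
time_s: 12.55
position: [0.4701, -0.1082, 0.2204]
tcp_rot: [[0.57, 0.821, -0.0], [0.821, -0.57, 0.0], [-0.0, -0.0, -1.0]]
force: [1.0, 0.1, -0.3]
opening: 0.543
```

```bash
python3 st.py
```

```text
t 12.55 p [ 0.4701 -0.1082  0.2204] yaw 55.23 j6 8.5 Ftool [0.64 0.72 0.25] M [-0.052 -0.032  0.034] tau6 -0.0 op 0.543
```

>>> jog_arm --rows '[{"dp":[0,0,0],"turn":[0,0,0],"grip":0.2},{"dp":[0,0,0],"turn":[0,0,0],"grip":0.2},{"dp":[0,0,0],"turn":[0,0,0],"grip":0.2},{"dp":[0,0,0],"turn":[0,0,0],"grip":0.2},{"dp":[0,0,0],"turn":[0,0,0],"grip":0.2}]'

```text
time_s: 13.05
position: [0.47, -0.108, 0.2205]
tcp_rot: [[0.57, 0.821, -0.001], [0.821, -0.57, 0.0], [-0.0, -0.001, -1.0]]
force: [-0.5, 0.8, 1.1]
opening: 0.289
```

```bash
python3 st.py; python3 look.py pics/e1.png
```

```text
t 13.05 p [ 0.47   -0.108   0.2205] yaw 55.23 j6 8.5 Ftool [ 0.37 -0.83 -1.06] M [ 0.03   0.044 -0.008] tau6 -0.006 op 0.289
13.1 [ 0.47   -0.108   0.2206] [-26.3  20.4 102.9   0.   56.7   8.5] [-1.04  0.7   0.83] [ 0.058  0.099 -0.032] -0.006 0.28724542755219207 shift [ 1.   0.6 34.6]
```

View pics/e1.png

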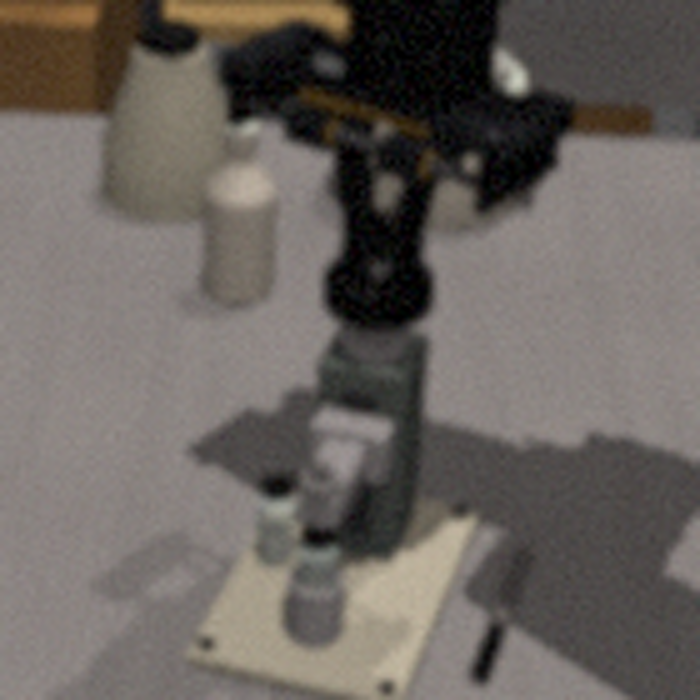

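The inner knob is gripped at opening 0.289, about 25 mm, with side forces under 1 N. The fingers end above the disc at crop (380,270). Turning 90° clockwise, following the knob down 2 mm.

>>> jog_arm --rows '[{"dp":[0,0,0],"turn":[0,0,4],"grip":0.2},{"dp":[0,0,0.2],"turn":[0,0,8],"grip":0.2},{"dp":[0,0,0.3],"turn":[0,0,12],"grip":0.2},{"dp":[0,0,0.4],"turn":[0,0,16],"grip":0.2},{"dp":[0,0,0.4],"turn":[0,0,20],"grip":0.2},{"dp":[0,0,0.5],"turn":[0,0,25],"grip":0.2},{"dp":[0,0,0.6],"turn":[0,0,30],"grip":0.2},{"dp":[0,0,0.7],"turn":[0,0,35],"grip":0.2},{"dp":[0,0,0.9],"turn":[0,0,40],"grip":0.2},{"dp":[0,0,1],"turn":[0,0,45],"grip":0.2}]'

```text
time_s: 14.1
position: [0.4697, -0.1076, 0.2204]
tcp_rot: [[0.985, 0.174, -0.001], [0.174, -0.985, 0.001], [-0.001, -0.001, -1.0]]
force: [-2.8, 2.1, 8.5]
opening: 0.29
```

```bash
python3 st.py
```

```text
t 14.1 p [ 0.4697 -0.1076  0.2204] yaw 10.04 j6 53.7 Ftool [-2.43 -2.54 -8.54] M [0.423 0.492 0.036] tau6 -0.526 op 0.29
```

>>> jog_arm --rows '[{"dp":[0,0,0.1],"turn":[0,0,5],"grip":0.2},{"dp":[0,0,0.2],"turn":[0,0,10],"grip":0.2},{"dp":[0,0,0.3],"turn":[0,0,15],"grip":0.2},{"dp":[0,0,0.4],"turn":[0,0,20],"grip":0.2},{"dp":[0,0,0.5],"turn":[0,0,25],"grip":0.2},{"dp":[0,0,0.6],"turn":[0,0,30],"grip":0.2},{"dp":[0,0,0.7],"turn":[0,0,35],"grip":0.2},{"dp":[0,0,0.8],"turn":[0,0,39],"grip":0.2},{"dp":[0,0,0.9],"turn":[0,0,43],"grip":0.2},{"dp":[0,0,0.9],"turn":[0,0,45],"grip":0.2}]'

```text
time_s: 15.1
position: [0.4698, -0.1072, 0.2204]
tcp_rot: [[0.82, -0.572, -0.0], [-0.572, -0.82, 0.001], [-0.001, -0.001, -1.0]]
force: [-3.8, 4.3, 13.9]
opening: 0.291
```

```bash
python3 st.py
```

```text
t 15.1 p [ 0.4698 -0.1072  0.2204] yaw -34.88 j6 98.6 Ftool [ -5.59  -1.34 -13.86] M [ 0.815  0.72  -0.007] tau6 -0.076 op 0.291
```

>>> jog_arm --rows '[{"dp":[0,0,0],"turn":[0,0,0],"grip":0.2},{"dp":[0,0,0],"turn":[0,0,0],"grip":0.2},{"dp":[0,0,0],"turn":[0,0,0],"grip":0.2}]'

```text
time_s: 15.4
position: [0.4698, -0.1072, 0.2204]
tcp_rot: [[0.821, -0.571, -0.0], [-0.571, -0.821, 0.001], [-0.001, -0.001, -1.0]]
force: [-3.3, 3.8, 13.6]
opening: 0.287
```

```bash
python3 st.py; python3 look.py pics/f1.png
```

```text
t 15.4 p [ 0.4698 -0.1072  0.2204] yaw -34.79 j6 98.5 Ftool [ -4.88  -1.3  -13.55] M [ 0.708  0.692 -0.043] tau6 -0.034 op 0.287
15.45 [ 0.4698 -0.1072  0.2204] [-2.62e+01  2.04e+01  1.03e+02  1.00e-01  5.67e+01  9.85e+01] [-4.07  4.46 14.02] [ 0.743  0.733 -0.041] -0.034 0.287762543440392 shift [ 1.2 -0.4 34.4]
```

View pics/f1.png

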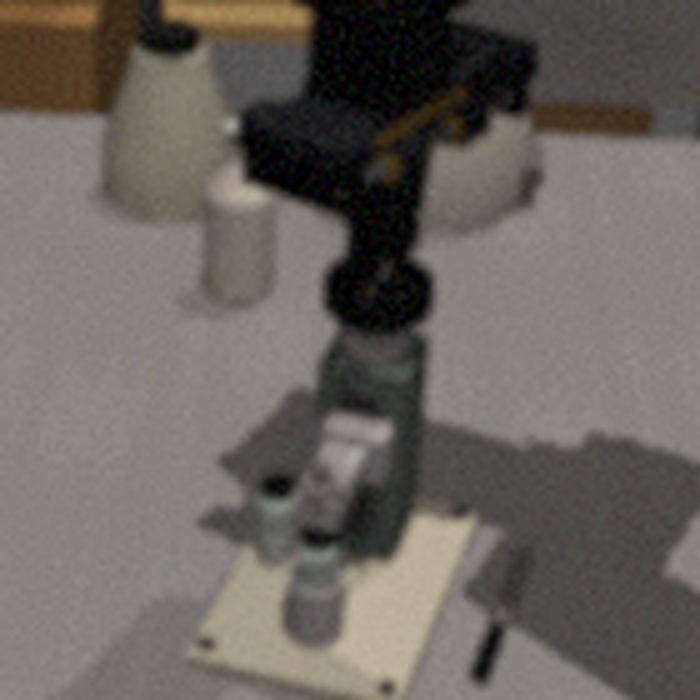

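The joints tracked 90°, but the wrist shows about 14 N upward. Only the press arm goes down, not the inner knob, so my follow-down just pressed on it. I'll take that off before opening, and check from the pictures that the arm really lowered.

>>> jog_arm --rows '[{"dp":[0,0,-0.6],"turn":[0,0,0],"grip":0.2},{"dp":[0,0,-1.2],"turn":[0,0,0],"grip":0.2},{"dp":[0,0,-1.9],"turn":[0,0,0],"grip":0.2},{"dp":[0,0,-1.9],"turn":[0,0,0],"grip":0.2}]'

```text
time_s: 15.85
position: [0.4698, -0.1072, 0.2205]
tcp_rot: [[0.821, -0.571, -0.001], [-0.571, -0.821, 0.002], [-0.002, -0.001, -1.0]]
force: [-2.0, 5.8, 5.1]
opening: 0.287
```

```bash
python3 st.py; python3 look.py pics/f2.png; python3 - <<'E'
import cv2,numpy as np
I={n:cv2.imread(f'pics/{n}.png',0).astype(np.float32) for n in('c2','d1','e1','f1','f2')}
def m(a,b,x0,y0,x1,y1):
    t=I[a][y0:y1,x0:x1]; s=I[b][y0-20:y1+20,x0-20:x1+20]
    r=cv2.matchTemplate(s,t,cv2.TM_CCOEFF_NORMED); _,v,_,l=cv2.minMaxLoc(r); return (l[0]-20,l[1]-20,round(v,3))
R=dict(arm=(300,400,395,500),coarse=(325,265,435,335),vial=(285,555,345,640),column=(370,460,420,550))
for n,b in R.items(): print(n,[(p,m(*p,*b)) for p in(('c2','d1'),('d1','e1'),('e1','f1'),('e1','f2'),('d1','f2'))])
E
```

```text
t 15.85 p [ 0.4698 -0.1072  0.2205] yaw -34.79 j6 98.5 Ftool [-4.98 -3.58 -5.1 ] M [ 0.978  0.205 -0.012] tau6 -0.004 op 0.287
15.9 [ 0.4698 -0.1072  0.2205] [-2.620e+01  2.040e+01  1.029e+02  1.000e-01  5.680e+01  9.850e+01] [-2.1   5.78  3.62] [0.966 0.243 0.056] -0.003 0.2876469879623605 shift [ 1.2 -0.4 34.5]
arm [(('c2', 'd1'), (0, 11, 0.989)), (('d1', 'e1'), (0, 0, 0.995)), (('e1', 'f1'), (3, 3, 0.953)), (('e1', 'f2'), (2, 3, 0.952)), (('d1', 'f2'), (2, 3, 0.951))]
coarse [(('c2', 'd1'), (0, -1, 0.91)), (('d1', 'e1'), (-2, 1, 0.892)), (('e1', 'f1'), (0, 3, 0.964)), (('e1', 'f2'), (0, 3, 0.962)), (('d1', 'f2'), (-2, 3, 0.848))]
vial [(('c2', 'd1'), (0, 0, 0.978)), (('d1', 'e1'), (0, 0, 0.98)), (('e1', 'f1'), (-1, 0, 0.967)), (('e1', 'f2'), (-1, 0, 0.971)), (('d1', 'f2'), (-1, 0, 0.966))]
column [(('c2', 'd1'), (-2, 7, 0.884)), (('d1', 'e1'), (1, -2, 0.962)), (('e1', 'f1'), (-2, -1, 0.922)), (('e1', 'f2'), (-3, 0, 0.924)), (('d1', 'f2'), (-2, 0, 0.9))]
```

The pictures confirm it. The press arm and outer knob dropped 3 crop px at about 1.4 px/mm, against 2.7 px expected for a quarter turn, and the vial stayed put. Now I open and lift clear.

>>> jog_arm --rows '[{"dp":[0,0,0],"turn":[0,0,0],"grip":0.35},{"dp":[0,0,0],"turn":[0,0,0],"grip":0.5},{"dp":[0,0,0],"turn":[0,0,0],"grip":0.7},{"dp":[0,0,0],"turn":[0,0,0],"grip":0.7},{"dp":[0,0,0],"turn":[0,0,0],"grip":0.7},{"dp":[0,0,-15],"turn":[0,0,0],"grip":0.7},{"dp":[0,0,-40],"turn":[0,0,0],"grip":0.7},{"dp":[0,0,-80],"turn":[0,0,0],"grip":0.7},{"dp":[0,0,-110],"turn":[0,0,0],"grip":0.7},{"dp":[0,0,-110],"turn":[0,0,0],"grip":0.7}]'

```text
time_s: 16.9
position: [0.4728, -0.1095, 0.3349]
tcp_rot: [[0.821, -0.57, 0.009], [-0.57, -0.821, -0.005], [0.011, -0.001, -1.0]]
force: [-0.1, -0.8, -0.1]
opening: 0.698
```

>>> jog_arm --rows '[{"dp":[0,0,0],"turn":[0,0,0],"grip":0.7},{"dp":[0,0,0],"turn":[0,0,0],"grip":0.7},{"dp":[0,0,0],"turn":[0,0,0],"grip":0.7}]'

```text
time_s: 17.2
position: [0.4693, -0.1078, 0.329]
tcp_rot: [[0.821, -0.57, -0.003], [-0.57, -0.821, 0.002], [-0.003, 0.001, -1.0]]
force: [-0.1, 0.1, 0.6]
opening: 0.7
```

```bash
python3 st.py; python3 look.py pics/g1.png; python3 - <<'E'
import cv2,numpy as np
I={n:cv2.imread(f'pics/{n}.png',0).astype(np.float32) for n in('b1','d1','e1','f2','g1')}
def m(a,b,x0,y0,x1,y1):
    t=I[a][y0:y1,x0:x1]; s=I[b][y0-20:y1+20,x0-20:x1+20]
    r=cv2.matchTemplate(s,t,cv2.TM_CCOEFF_NORMED); _,v,_,l=cv2.minMaxLoc(r); return (l[0]-20,l[1]-20,round(v,3))
R=dict(arm=(300,400,395,500),vial=(285,555,345,640),spare=(255,475,300,560),bottle=(205,190,275,300),marker=(475,620,510,680))
for n,b in R.items(): print(n,[(p,m(*p,*b)) for p in(('b1','g1'),('e1','g1'),('f2','g1'))])
E
```

```text
t 17.2 p [ 0.4693 -0.1078  0.329 ] yaw -34.78 j6 98.5 Ftool [-0.14 -0.06 -0.59] M [0.032 0.054 0.007] tau6 -0.0 op 0.7
17.25 [ 0.4695 -0.1079  0.3292] [-26.3  12.7  94.4  -0.   73.1  98.5] [-0.13 -0.29  0.94] [ 0.093 -0.001 -0.021] -0.0 0.6992477533473862 shift [  1.4  -1.2 143.2]
arm [(('b1', 'g1'), (5, 20, 0.801)), (('e1', 'g1'), (1, 3, 0.982)), (('f2', 'g1'), (-1, 0, 0.956))]
vial [(('b1', 'g1'), (1, 1, 0.87)), (('e1', 'g1'), (-1, 0, 0.964)), (('f2', 'g1'), (0, 0, 0.973))]
spare [(('b1', 'g1'), (0, 1, 0.907)), (('e1', 'g1'), (0, 0, 0.931)), (('f2', 'g1'), (1, 0, 0.954))]
bottle [(('b1', 'g1'), (7, 20, 0.011)), (('e1', 'g1'), (0, 0, 0.989)), (('f2', 'g1'), (1, -1, 0.964))]
marker [(('b1', 'g1'), (-1, 2, 0.976)), (('e1', 'g1'), (0, 0, 0.996)), (('f2', 'g1'), (0, 0, 0.997))]
```

View pics/g1.png

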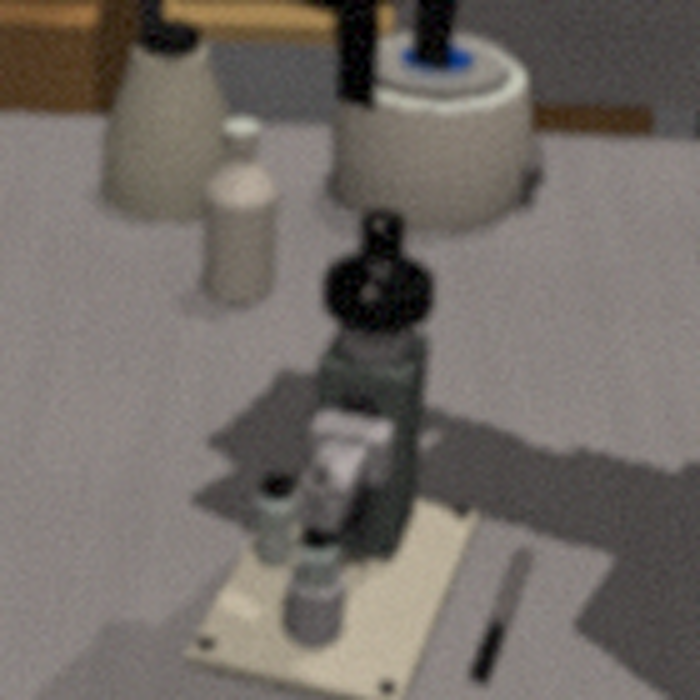

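The gripper is about 75 mm clear of the knobs. The pad still sits on the stopper at crop (322,535), and the vials and marker haven't moved. Handing in.

```bash
python3 -c "
from rig import bot
print(bot.hand_in())"
```

```text
the job is handed in; nothing more can be done
None
```

I clamped the vial as asked and handed the job in at about 17 s with the gripper clear; the hand-in reported no verdict. I could not read the pad force directly, so the force figures below are estimates.

- **Outer knob:** I turned it 88° (1.54 rad) clockwise. I felt the pad land near 83°, when the j6 torque left its steady 0.142 N m at about the stated slope. That puts roughly 3–4 N on the stopper.
- **Inner knob:** I turned it 90° (1.57 rad) clockwise, measured at the wrist. The side pictures agree: the press arm dropped 3 px against 2.7 px expected. The final force on the stopper should be about 8 N.
- **Last checks:** The wrist force was about zero. After I let go, the arm, both vials, the bottle and the marker had not shifted by more than about 1 px. I did not re-check the tube rack, tip box and beaker after moving, but the arm never went near them.
- **What went differently:** I assumed the inner knob would move down as it turned, and it did not. I pressed on it with about 14 N until I backed off before opening the gripper. The wrist moment was noisy (±0.03 N m), so the landing was judged mainly from the j6 torque, and the moment agreed with it.

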